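Load an amber carrier under the sprung hold-down finger

TASK

Load the amber carrier into the clamping stage for inspection: pick it up by its tab, lay it in the channel mouth nose ahead (the tab is at the tail), and push it along the channel so that its nose lifts the sprung finger and slips beneath. Keep on gently until the end stop's plunger is pushed right in (never pushing harder than about 20 N), then let go, so that the finger bears down and holds it there. Leave the tweezers, the loupe and the loose amber piece where they lie.

Things in the scene. Friction and masses are not known exactly. Their poses are not given: they have to be found in the camera images.
- carrier: Loose plain aluminium bar, 100 long (x), 32 wide (y), 8 thick, about 0.15 kg, flat on the table. Origin: centre of its underside; +x points to the nose, z up. The nose (x = 50) is plain and square. At x = -13 a polished amber dome of 21 diameter stands 6.5 above the bar's top.
- carrier_tab (a point): Middle of the top of the carrier's grip tab, an upright plate on its tail end: 24 long (carrier x = -50 to -26), 10 thick (y = -5 to +5), from the bar's top (8 above its underside) up to 36. Pinch it across y from above.
- stage: Fixed grey-painted base plate, 235 long (x = -130 to 105), 74 wide, 12 thick, on the table. Origin: on its centre line, underside; +x is the way the carrier is pushed, z up. The carrier slides on its top (12 up) between two guide rails 6 high. At x = 90 two cheeks 46 high carry the sprung finger, which reaches back over the channel to its foot at x = 15.
- channel_mouth (a point): Centre of the channel's flared mouth on its floor: x = -71, z = 12 in the stage's frame. Here the rails stand 24 from the centre line; they narrow to 17.2 (1.2 clearance each side of the carrier) at x = -40 and run parallel to x = 70. Before the mouth, to x = -130, the base is an open apron.
- channel_end (a point): Far end of the channel on its floor (stage x = 70). Before it an end stop block, 30 wide and 11 high, is clamped at a place that differs each time and that no pose reports: the nose begins to touch its plunger when the carrier's origin is at some stage x from -25 to -1, and has it right in 5 mm further on. Find it by touch or sight.
- finger_foot (a point): Lowest point of the hold-down finger's polished, slippery foot, a cross bar 20 wide, 8 diameter, on the channel's centre line at stage x = 15, at rest 4.5 above the channel floor. From it a lead-in plate 20 wide slopes up towards the mouth at 20 degrees, to 13 above the floor at stage x = -10; the carrier's nose rides under it and lifts the finger.
- finger (a joint): Finger hinge, rad: 0 at rest (down), grows as the foot is lifted, at most 0.5; hinge 75 beyond the foot, 34 above the stage's underside. About 0.047 with the foot on top of the 8 mm bar. Its spring presses down with 4 to 5 N; pushing the nose under the lead-in takes about 4 to 13 N, sliding on under the foot 3 to 9 N.
- plunger (a joint): Travel of the end stop's sprung plunger (6 mm pin, 4.5 above the channel floor), m: 0 untouched, 0.005 right in, a hard stop. It pushes back with 0.2 to 0.9 N; the finger's pressure holds the carrier against it, without the finger it pushes the carrier out. A push that stiffens well beyond the sliding force has reached the hard stop.
- tweezers: Bystander: black tweezers, 128 long, 11 wide, 9 high, lying on the table. Origin: centre of the underside.
- loupe: Bystander: small folding loupe, 29 x 39 x 16, lying on the table. Origin: centre of the underside.
- amber_piece: Bystander: loose flat amber piece, 31 x 59 x 15, on the table. Origin: centre of the underside.
Mind the look-alikes: they are no part of the job. Leave any blue look-alike of the carrier alone.

How it is judged:
On the way:
1. the carrier's nose has lifted the finger, the carrier lying in the channel and the plunger not yet pushed in (y of carrier in the frame of stage between -0.0025 and 0.0025 m and z of carrier in the frame of stage between 0.01 and 0.0145 m and angle between the x axis of carrier and the x axis of stage, either way round below 0.05 rad and x of carrier in the frame of stage above -0.06 m and value of joint finger above 0.03 rad and value of joint plunger below 0.002 m), for 0.1 s.
At the end, for the whole second after the job is handed in: Carrier flat in the channel (within 2.5 mm of its centre line, 0.05 rad of its direction, on its floor), nose first, finger foot resting on the bar (0.03 to 0.075 rad), plunger in by at least 3.5 of its 5 mm; carrier released and at rest (y of carrier in the frame of stage between -0.0025 and 0.0025 m and z of carrier in the frame of stage between 0.01 and 0.0145 m and angle between the x axis of carrier and the x axis of stage, either way round below 0.05 rad and x of carrier in the frame of stage above -0.06 m and value of joint plunger above 0.0035 m and value of joint finger between 0.03 and 0.075 rad and angle between carrier's own z axis and vertical below 0.06 rad and linear speed of carrier below 0.01 m/s); the robot touches nothing.
It fails at once if the carrier is forced against the stage, its finger or its end stop: contact forces adding up to over 55 N, which is a push of about 23 N at the end stop (contact force between carrier and stage above 55 N).
It fails at once if the tweezers is moved by more than 20 mm (distance of tweezers from where it was at the start of the episode above 0.02 m).
It fails at once if the loupe is moved by more than 20 mm (distance of loupe from where it was at the start of the episode above 0.02 m).
It fails at once if the loose amber piece is moved by more than 20 mm (distance of amber_piece from where it was at the start of the episode above 0.02 m).
It also fails if it takes over 64 s, if anything falls off the work surface, if the arm or the gripper's body presses on something with over 40 N, if the wrist force passes 120 N, or if a joint passes its speed limit or range.

ROBOT

A 7-joint arm with a two-finger parallel gripper is mounted at the origin on a cart in front of the work surface, level with it; the furniture and walls round the work are solid. World frame = base frame: x ahead of the robot, y to its left, z up, the work surface at z = 0. Lengths are in m, angles in rad, forces in N, time in s.
With the tool pointing down it reaches from about 0.4 to 0.85 m from the base axis. Payload 10.4 kg.
Tool frame: the origin (TCP) lies at the very end of the fingers, on their centre line; the grasp point (between the pads) lies 19 mm behind it; z points along the fingers, y is the line along which they close (so a half turn about z gives the same grasp; the last joint's range is limited). The gripper opens to 87 mm and grips with 3 to 60 N. Pads are 19 mm wide; open, the fingers measure 117 mm over their backs; the gripper's body (75 mm by 190 mm) begins 51 mm behind the grasp point.
Start: joints at [1.172, 0.332, -0.065, 1.46, 0.022, 1.35, -0.088], TCP at [0.229, -0.581, 0.223] pointing down, gripper open.
Joint ranges: [-2.6, 2.6], [-0.5, 2.12], [-1.47, 1.34], [0.16, 2.42], [-1.27, 4.41], [0.06, 2.06], [-2.6, 2.6]. Speed limits (rad/s): [2.22, 2.22, 2.79, 2.79, 3.14, 3.14, 3.14].

INTERFACE

Orientations are given as a unit quaternion [x, y, z, w].
In Python, from bench import r gives the robot as it stands.
- The arm moves only by the shell command python3 -m crank 'ROWS' [FORCE]. ROWS is JSON, a list that holds one entry, the list of rows, each a list of 5 numbers: the shift along the tool's x, y, z in mm, then the turn about the tool's z in degrees, then the opening, from -1 (shut) to 1 (fully open). A call has 1 to 20 rows; each row is the pose to reach, as a shift and turn from the pose commanded when the call began, along the tool's axes at that moment; what a row does not reach only later rows make up. A row lasts 1/10 s, in which the tool goes at most 50 mm and 8.59 degrees, less where a joint would pass 70% of its speed; a pose out of reach is approached as far as the arm can. A call with a gripper value outside its range is refused whole. The fingers move at their own pace and stop on an object; FORCE is the grip in N (left out, the last holds). Time passes only in rows, so rows that repeat a pose let the fingers close. It gives the time, the measured TCP pose, the force, the opening and the grip force at its end, in the units of the state.
- r.read_state(): the state, without advancing time (a new reading comes with each control period).
- r.camera(name): name is "scene" or "top" or "wrist"; returns a dict with "image" (400x640x3 uint8, red, green, blue), "vfov" (degrees; the focal length in pixels is half the picture's height over the tangent of half this angle, whatever the lens; pixels are square), "cx", "cy" (the principal point, pixels), "k1" (the pictures are not rectified: a ray, as slopes to the right and down, at radius r is drawn at 1 + k1 r^2 times it, then the intrinsics apply), "eye" and "attitude" of the camera in the world. Camera axes: x right, y down, z forward; pixel columns grow to the right and rows downward; lengths in m; the calibration is good to about 2 mm. A picture is of the moment at which its call begins. There is no depth.
- r.close_job(): hands the job in; it is judged then, once.
The state is a dict: "time": time; "joint_positions": joint angles; "joint_vel": joint speeds; "joint_torque": joint torques, N m; "ee_pos": TCP position; "eef_rot": TCP orientation; "ft_force": force on the tool from outside, world axes, zero at the start; "torque": the same for the moment, N m; "width": finger opening in m; "grip_force": force on a finger pad.
Only numpy, scipy, OpenCV 4.12 (cv2) and the standard library are available. Lean on these libraries where they do the work, as an engineer would, in place of code of your own. Each camera call takes 0.05 s, during which the arm holds its last target. There are 200 camera calls.

## Working session

There is one attempt and no reset: what is moved stays moved. The work goes in short steps, Python scripts to look and compute and a shell command to move; the robot and the scene stay as the last step left them, time stands still between calls to the robot, and variables do not carry over. Pictures are saved under pics/ and viewed, at most 10 in all, crops included, and the job is handed in when it is done.

```bash
mkdir -p pics; ls; cat > h.py <<'E'
import numpy as np, cv2
from bench import r
from scipy.spatial.transform import Rotation as R
def snap(n,f):
    c=r.camera(n); cv2.imwrite('pics/'+f+'.png',c['image'][:,:,::-1]); np.save('pics/'+f+'.npy',c,allow_pickle=True); return c
def load(f): return np.load('pics/'+f+'.npy',allow_pickle=True).item()
def rot(c):
    a=np.array(c['attitude'],float); return a if a.shape==(3,3) else R.from_quat(a).as_matrix()
def K(c):
    h=c['image'].shape[0]; f=h/2/np.tan(np.radians(c['vfov'])/2)
    return np.array([[f,0,c['cx']],[0,f,c['cy']],[0,0,1.]])
def cast(c,px,z):
    u=cv2.undistortPoints(np.array(px,float).reshape(-1,1,2),K(c),np.array([c['k1'],0,0,0.])).reshape(-1,2)
    d=np.c_[u,np.ones(len(u))]@rot(c).T; e=np.array(c['eye'])
    return e+d*((z-e[2])/d[:,2])[:,None]
def proj(c,P):
    q=(np.array(P,float).reshape(-1,3)-np.array(c['eye']))@rot(c); 
    return cv2.projectPoints(q,np.zeros(3),np.zeros(3),K(c),np.array([c['k1'],0,0,0.]))[0].reshape(-1,2)
E
python3 - <<'E'
from h import *
s=r.read_state();print(s)
for n in('scene','top'):
    c=snap(n,n+'0');print({k:v for k,v in c.items() if k!='image'})
E
```

```text
pics
{'time': 0.0, 'joint_positions': array([ 1.17239343,  0.33284645, -0.06467259,  1.46093272,  0.02160623,
        1.34986833, -0.08852389]), 'joint_vel': array([ 0.00021754,  0.00066449, -0.00086377, -0.00047766,  0.00171972,
       -0.00020986, -0.00118251]), 'joint_torque': array([-7.17577132e-04, -6.23244023e+01,  2.45196267e-02, -3.89888263e+01,
       -6.13538339e-02,  3.97890795e-02,  2.04927410e-04]), 'ee_pos': array([ 0.22922895, -0.5810461 ,  0.22177384]), 'eef_rot': array([ 9.82400757e-01,  1.86784076e-01, -1.64687924e-04, -6.59455228e-04]), 'ft_force': array([-0.00294915, -0.09944111, -0.27137898]), 'torque': array([0.06177248, 0.00629787, 0.01784866]), 'grip_force': 0.0, 'width': 0.08699683231338201}
{'vfov': 44.5672183196123, 'cx': 315.0202908507716, 'cy': 204.0246076773349, 'k1': 0.03653148487651915, 'eye': array([-0.36217972,  1.00174917,  0.72634909]), 'attitude': array([-0.29769325,  0.79009478, -0.49843291,  0.19670688])}
{'vfov': 51.85872280294551, 'cx': 312.26817957875846, 'cy': 196.4757111028888, 'k1': -0.0671302030026473, 'eye': array([ 0.51336141, -0.00318967,  1.18264488]), 'attitude': array([-0.69928151,  0.71392223, -0.02556455,  0.02582385])}
```

View pics/top0.png

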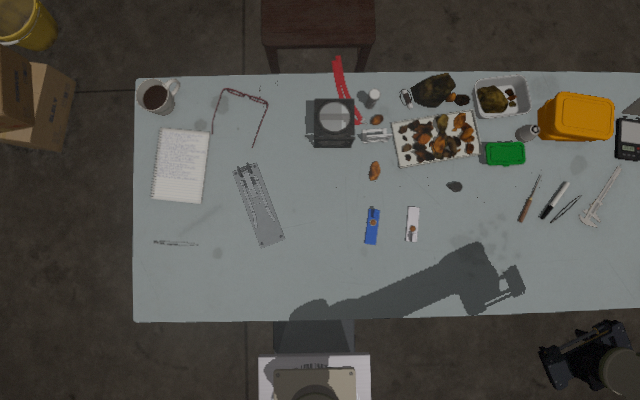

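View pics/scene0.png

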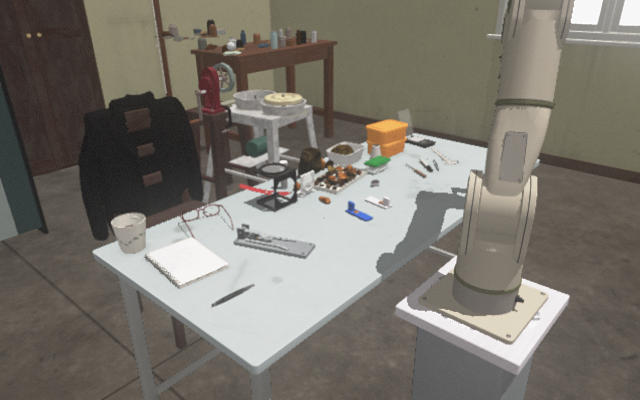

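Top view: the amber carrier is probably the whitish/aluminium bar at (412,224). The blue bar at (372,225) is the look-alike to leave alone. Other amber things are the loose piece at (374,170), one at (376,119) and the tray at (437,138). The stage runs from (240,165) to (275,240), and the tweezers are at (175,243). I'll check this in a close crop.

```bash
python3 - <<'E'
from h import *
c=load('top0');im=c['image'][:,:,::-1]
a=cv2.resize(im[155:255,225:295],None,fx=5,fy=5,interpolation=cv2.INTER_CUBIC)
b=cv2.resize(im[195:255,355:430],None,fx=5,fy=5,interpolation=cv2.INTER_CUBIC)
o=np.zeros((500,725,3),np.uint8);o[:,:350]=a;o[:300,350:]=b
s=load('scene0')['image'][220:265,225:325,::-1]
o[300:,350:]=0;s=cv2.resize(s,None,fx=3.75,fy=3.75,interpolation=cv2.INTER_CUBIC);o[310:310+s.shape[0],350:350+s.shape[1]]=s[:, :375]
cv2.imwrite('pics/crop0.png',o)
print(cast(c,[[412,224],[372,225],[240,165],[275,240],[374,170],[175,243]],0.01))
E
```

```text
[[ 0.51404312 -0.28677004  0.01      ]
 [ 0.51377298 -0.17206339  0.01      ]
 [ 0.69401055  0.20271211  0.01      ]
 [ 0.47702148  0.10475363  0.01      ]
 [ 0.6714069  -0.18275286  0.01      ]
 [ 0.47351543  0.39162535  0.01      ]]
```

View pics/crop0.png

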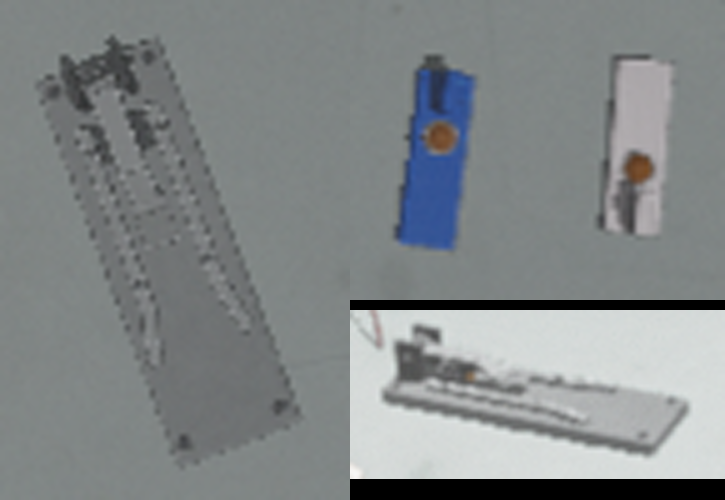

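The crop shows:
- **Amber carrier:** the aluminium bar at top px (412,224). Its tab is at the near end (413,236), and the nose points away from the robot.
- **Blue bar:** at (372,225), to be left alone.
- **Stage:** finger cheeks at the far end (243,168), mouth near the robot at about (265,228).

Next I measure both.

```bash
python3 - <<'E'
from h import *
c=load('top0');im=c['image'].astype(int)
m=((im.min(2)>150)).astype(np.uint8);w=np.zeros_like(m);w[200:248,398:428]=1;m*=w
m=cv2.morphologyEx(m,cv2.MORPH_CLOSE,np.ones((5,5)))
k=max(cv2.findContours(m,0,2)[0],key=cv2.contourArea);b=cv2.boxPoints(cv2.minAreaRect(k))
P=cast(c,b,.008);print(b,P,np.linalg.norm(np.roll(P,1,0)-P,axis=1))
px=[[261,248],[285,238],[256,162.6],[232.6,172.6]]
Q=cast(c,px,.012);print(Q,np.linalg.norm(np.roll(Q,1,0)-Q,axis=1))
far=(Q[2]+Q[3])/2;near=(Q[0]+Q[1])/2;d=far-near;print('yaw',np.degrees(np.arctan2(d[1],d[0])),np.linalg.norm(d))
d/=np.linalg.norm(d);print('origin',(far+near)/2+d*.0125)
s=r.read_state();print(R.from_quat(s['eef_rot']).as_matrix().round(3))
E
```

```text
[[405.77872 240.43442]
 [408.86887 206.44263]
 [419.0574  207.36887]
 [415.96725 241.36066]] [[ 0.46766599 -0.26771962  0.008     ]
 [ 0.56448938 -0.28005855  0.008     ]
 [ 0.56119506 -0.30941935  0.008     ]
 [ 0.46432659 -0.29691174  0.008     ]] [0.0293825  0.09760644 0.02954504 0.09767263]
[[0.45525032 0.14464384 0.012     ]
 [0.48217956 0.07610257 0.012     ]
 [0.69963018 0.15613238 0.012     ]
 [0.6721476  0.22386127 0.012     ]] [0.23091087 0.07364164 0.23171004 0.07309237]
yaw 20.134715788999276 0.2313102816543173
origin [0.58903799 0.15448787 0.012     ]
[[ 0.93   0.367 -0.   ]
 [ 0.367 -0.93   0.001]
 [-0.    -0.001 -1.   ]]
```

```bash
python3 -m crank '[[[85,-46,0,7,1],[170,-93,0,14,1],[255,-140,0,21,1],[339,-186,30,28.8,1],[339,-186,60,28.8,1],[339,-186,90,28.8,1],[339,-186,90,28.8,1],[339,-186,90,28.8,1],[339,-186,90,28.8,1],[339,-186,90,28.8,1],[339,-186,90,28.8,1],[339,-186,90,28.8,1]]]' 30
python3 - <<'E'
from h import *
s=r.read_state();print(s['ee_pos'],s['joint_vel'].round(3),s['joint_positions'].round(2))
c=snap('wrist','w1');print({k:v for k,v in c.items() if k!='image'})
E
```

```text
time: 1.3
ee_pos: [0.4758, -0.2858, 0.1332]
eef_rot: [0.998, -0.065, 0.0, 0.001]
ft_force: [0.4, 0.1, 0.6]
width: 0.0868
grip_force: 0.0
[ 0.47578678 -0.28581963  0.13322164] [ 0.001 -0.003 -0.005  0.001 -0.001 -0.002 -0.003] [ 0.68  0.26 -0.26  1.75  0.07  1.14 -1.3 ]
{'vfov': 58.348885187916714, 'cx': 320.9202748185558, 'cy': 198.39226149987445, 'k1': -0.06929495163588605, 'eye': array([ 0.55281774, -0.29639929,  0.29612042]), 'attitude': array([-0.65314811,  0.74374968,  0.10720733, -0.09349094])}
```

View pics/w1.png

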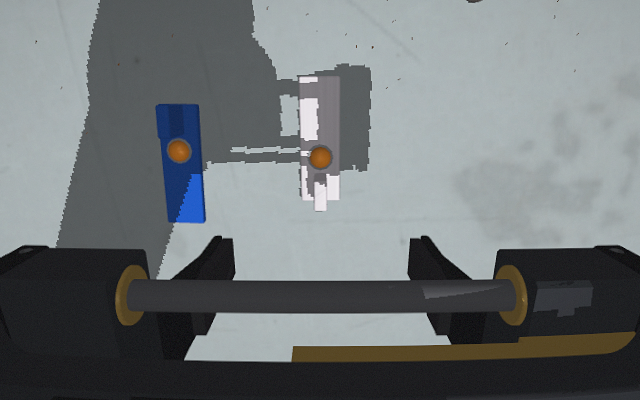

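The wrist view shows the carrier bar with nose edge (299,76)–(339,76), dome (320,158) and the tab's top tail edge (315–327,211). The blue bar is at (180,160), clear of the fingers.

```bash
python3 - <<'E'
from h import *
c=load('w1')
n=cast(c,[[299,76],[339.5,76],[341,199],[302,200]],.008);print(n)
print('dome',cast(c,[[320,158]],.012));t=cast(c,[[315,211],[327,211]],.036);print(t)
d=(n[0]+n[1])/2-(n[2]+n[3])/2; print(np.linalg.norm(d),np.linalg.norm(n[0]-n[1]),np.degrees(np.arctan2(d[1],d[0])))
u=d/np.linalg.norm(d); tabs=[(n[0]+n[1])/2-u*.088,cast(c,[[320,158]],.012)[0]-u*.025,t.mean(0)+u*.012]; print(tabs)
s=r.read_state();M=R.from_quat(s['eef_rot']).as_matrix();print('toolx yaw',np.degrees(np.arctan2(M[1,0],M[0,0])))
for p in tabs: print(((np.array([*p[:2],.012])-s['ee_pos'])@M*1000).round(1))
E
```

```text
[[ 0.56829179 -0.28116081  0.008     ]
 [ 0.56426292 -0.31199156  0.008     ]
 [ 0.46630831 -0.30181844  0.008     ]
 [ 0.46966287 -0.26925292  0.008     ]]
dome [[ 0.50369311 -0.28896993  0.012     ]]
[[ 0.46777327 -0.28048669  0.036     ]
 [ 0.46658954 -0.28958671  0.036     ]]
0.09890988292123111 0.0310928803933519 -6.408816675855881
[array([ 0.47882729, -0.28675346,  0.008     ]), array([ 0.47884934, -0.28617939,  0.012     ]), array([ 0.47910642, -0.28637616,  0.036     ])]
toolx yaw -7.41774963644395
[  3.    0.6 121.2]
[  3.    0.  121.2]
[  3.2   0.2 121.2]
```

```bash
python3 -m crank '[[[3,0,40,0,0.3],[3,0,80,0,0.0],[3,0,105,0,0.0],[3,0,121,0,0.0],[3,0,121,0,0.0],[3,0,121,0,-1],[3,0,121,0,-1],[3,0,121,0,-1],[3,0,121,0,-1],[3,0,121,0,-1],[3,0,121,0,-1],[3,0,121,0,-1]]]' 30
python3 - <<'E'
from h import *
s=r.read_state();print(s['ee_pos'],s['ft_force'])
E
```

```text
time: 2.55
ee_pos: [0.4796, -0.2845, 0.0119]
eef_rot: [0.998, -0.063, 0.0, 0.0]
ft_force: [-1.3, -0.9, 3.7]
width: 0.0099
grip_force: 30.0
[ 0.47960768 -0.28454983  0.01187717] [-1.30201739 -0.87376631  3.71735182]
```

```bash
python3 -m crank '[[[0,0,-25,0,-1],[0,0,-60,0,-1],[0,0,-90,0,-1],[-5,-30,-90,-3,-1],[-12,-70,-90,-7,-1],[-20,-112,-90,-11,-1],[-30,-155,-90,-15,-1],[-38,-200,-90,-19,-1],[-46,-245,-90,-23,-1],[-54,-290,-90,-27.3,-1],[-62,-335,-90,-27.3,-1],[-67,-370,-90,-27.3,-1],[-69,-386,-90,-27.3,-1],[-69,-386,-90,-27.3,-1],[-69,-386,-90,-27.3,-1],[-69,-386,-90,-27.3,-1]]]'
python3 - <<'E'
from h import *
s=r.read_state();print(s['ee_pos'],s['joint_positions'].round(2));c=snap('wrist','w2');print(c['eye'])
snap('scene','s2');snap('top','t2')
E
```

```text
time: 4.15
ee_pos: [0.4598, 0.1059, 0.1013]
eef_rot: [0.985, 0.173, -0.0, 0.0]
ft_force: [0.4, -0.6, -1.6]
width: 0.01
grip_force: 30.0
[0.45983875 0.10593342 0.10131944] [ 0.26  0.16 -0.62  1.97  0.11  1.05 -1.63]
[0.53302118 0.1317736  0.2641028 ]
```

View pics/w2.png

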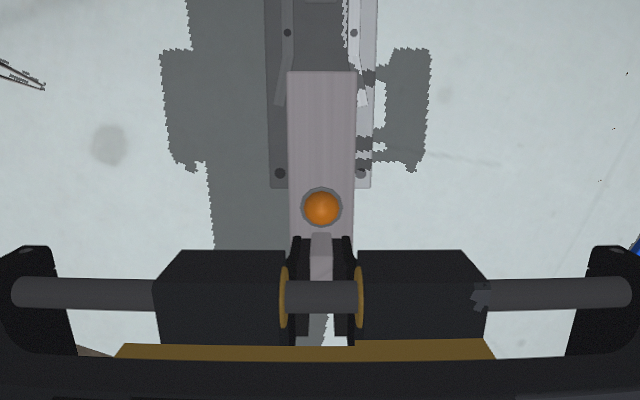

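The wrist view shows the carrier held level, with its nose edge at (288–356,71). The stage edges are at (265,0)–(271,188) and (378,0)–(372,188), and its screws are at (280,173), (361,173), (287,33) and (354,33).

```bash
python3 - <<'E'
from h import *
c=load('w2');s=r.read_state()
Q=cast(c,[[271,188],[372,188],[280,173],[361,173],[287,33],[354,33],[265,0],[378,0]],.012);m=(Q[0::2]+Q[1::2])/2
print(Q.round(4),np.linalg.norm(Q[0::2]-Q[1::2],axis=1))
d=m[2]-m[1];print('yaw',np.degrees(np.arctan2(d[1],d[0])),'mids',m.round(4))
d=m[3]-m[0];yaw=np.arctan2(d[1],d[0]);print(np.degrees(yaw))
n=cast(c,[[287.5,71],[356,71]],.0974);w=n[1]-n[0];print('carrier nose',n.round(4),np.linalg.norm(w),np.degrees(np.arctan2(w[1],w[0]))+90)
M=R.from_quat(s['eef_rot']).as_matrix();print('tool yaw',np.degrees(np.arctan2(M[1,0],M[0,0])))
u=np.array([np.cos(yaw),np.sin(yaw)]);v=np.array([-u[1],u[0]])
o=m[0,:2]+.130*u;print('origin',o)
for p in (n.mean(0)[:2],s['ee_pos'][:2],m[1,:2],m[2,:2]): print(((p-o)@u*1000).round(1),((p-o)@v*1000).round(1))
E
```

```text
[[0.4583 0.1437 0.012 ]
 [0.4834 0.0745 0.012 ]
 [0.4711 0.141  0.012 ]
 [0.491  0.0862 0.012 ]
 [0.5618 0.1662 0.012 ]
 [0.5768 0.1249 0.012 ]
 [0.5762 0.1861 0.012 ]
 [0.601  0.1176 0.012 ]] [0.07356367 0.05827301 0.04388631 0.07279279]
yaw 19.907017854722433 mids [[0.4708 0.1091 0.012 ]
 [0.481  0.1136 0.012 ]
 [0.5693 0.1455 0.012 ]
 [0.5886 0.1518 0.012 ]]
19.946877136125412
carrier nose [[0.5371 0.1492 0.0974]
 [0.5475 0.1207 0.0974]] 0.03034358784195053 19.92734242814177
tool yaw 19.9310073645187
origin [0.59301117 0.15343028]
-54.0 -0.1
-141.2 1.0
-118.8 0.7
-25.0 0.7
```

```bash
python3 -m crank '[[[0,0,30,0,-1],[0,0,55,0,-1],[0,0,68,0,-1],[0,0,73,0,-1],[0,0,73,0,-1],[0,0,73,0,-1],[0,0,73,0,-1]]]'
python3 - <<'E'
from h import *
s=r.read_state();print(s['ee_pos'])
c=snap('wrist','w3');cv2.imwrite('pics/w3c.png',cv2.resize(c['image'][0:190,220:420,::-1],None,fx=3,fy=3,interpolation=cv2.INTER_CUBIC))
E
```

```text
time: 5.0
ee_pos: [0.4606, 0.1074, 0.0295]
eef_rot: [0.985, 0.174, 0.001, 0.0]
ft_force: [-0.2, -0.5, -1.4]
width: 0.0098
grip_force: 30.0
[0.46060779 0.10736529 0.02949777]
```

View pics/w3c.png

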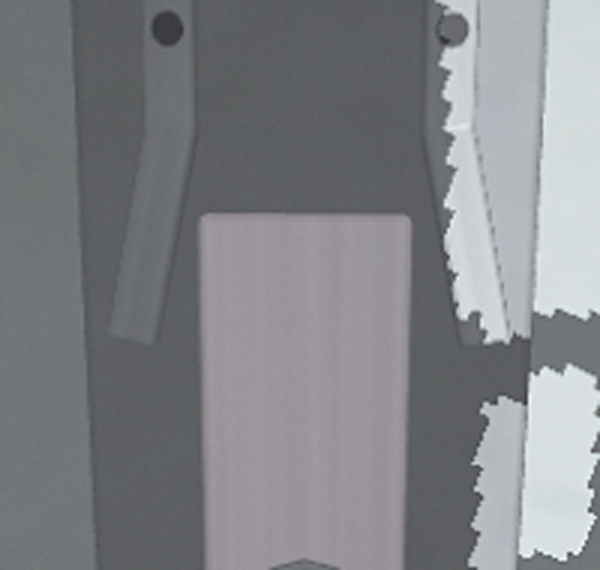

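The crop shows the nose mid at crop column 304.5. The rail screws' mid is 310 and the rails' inner edges' mid about 309.5. That puts the carrier about 0.9 mm left of centre with its yaw matched. I correct by +0.9 mm in tool y and lower it.

```bash
python3 -m crank '[[[0,0.9,2,0,-1],[0,0.9,4,0,-1],[0,0.9,5,0,-1],[0,0.9,5,0,-1],[0,0.9,5,0,-1]]]'
```

```text
time: 5.55
ee_pos: [0.4603, 0.1063, 0.0238]
eef_rot: [0.985, 0.174, 0.0, 0.0]
ft_force: [-2.6, -1.4, 4.9]
width: 0.0098
grip_force: 30.0
```

```bash
python3 -m crank '[[[3,0.9,-0.3,0,-1],[6,0.9,-0.3,0,-1],[9,0.9,-0.3,0,-1],[12,0.9,-0.3,0,-1],[15,0.9,-0.3,0,-1],[15,0.9,-0.3,0,-1]]]'
```

```text
time: 6.15
ee_pos: [0.4752, 0.111, 0.0239]
eef_rot: [0.985, 0.174, 0.0, -0.0]
ft_force: [1.2, 0.2, -0.9]
width: 0.0099
grip_force: 30.0
```

I repeated the 0.9 mm y-shift by mistake, since rows are relative to each call. I'll take it back and look.

```bash
python3 -m crank '[[[0,-0.8,0,0,-1],[0,-0.8,0,0,-1],[0,-0.8,0,0,-1]]]'
python3 - <<'E'
from h import *
c=snap('wrist','w4');cv2.imwrite('pics/w4c.png',cv2.resize(c['image'][0:190,220:420,::-1],None,fx=3,fy=3,interpolation=cv2.INTER_CUBIC))
E
```

```text
time: 6.45
ee_pos: [0.4744, 0.1116, 0.0239]
eef_rot: [0.985, 0.174, 0.0, -0.0]
ft_force: [1.0, 0.3, 0.1]
width: 0.01
grip_force: 30.0
```

View pics/w4c.png

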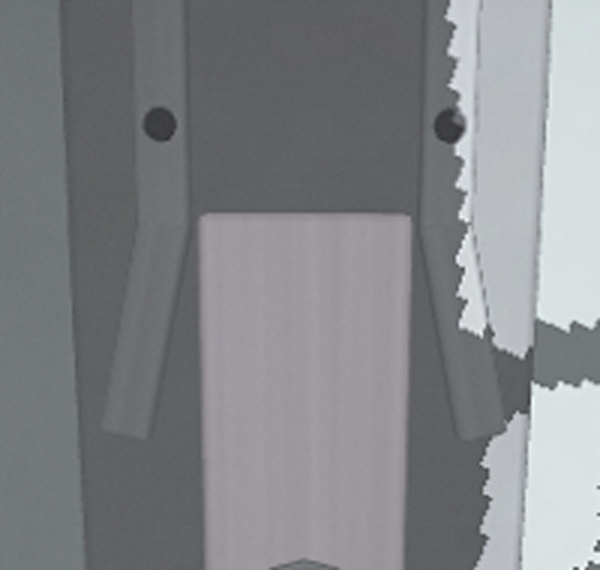

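The nose is at the channel entrance. The gaps are 11 px on the left and 10 px on the right, so it is centred. Pushing on.

```bash
python3 -m crank '[[[3,0,0,0,-1],[6,0,0,0,-1],[9,0,0,0,-1],[12,0,0,0,-1],[15,0,0,0,-1],[18,0,0,0,-1],[21,0,0,0,-1],[24,0,0,0,-1],[24,0,0,0,-1]]]'
python3 - <<'E'
from h import *
s=r.read_state();c=load('w2');o=np.array([.593,.1534]);y=np.radians(19.93);u=np.array([np.cos(y),np.sin(y)]);v=np.array([-u[1],u[0]])
p=s['ee_pos'][:2]-o;print((p@u+.038)*1000,p@v*1000,s['ft_force'][:2]@u,s['ft_force'][:2]@v)
E
```

```text
time: 7.4
ee_pos: [0.4976, 0.12, 0.0239]
eef_rot: [0.985, 0.174, 0.001, -0.0]
ft_force: [0.5, -0.1, 1.0]
width: 0.0096
grip_force: 30.0
-63.12739379145438 1.1038235553218323 0.4835054726784014 -0.23748965235425504
```

```bash
python3 -m crank '[[[3,0,0,0,-1],[6,0,0,0,-1],[9,0,0,0,-1],[12,0,0,0,-1],[14,0,0,0,-1],[16,0,0,0,-1],[18,0,0,0,-1],[18,0,0,0,-1]]]'
python3 -m crank '[[[1,0,0,0,-1],[2,0,0,0,-1],[3,0,0,0,-1],[4,0,0,0,-1],[5,0,0,0,-1],[6,0,0,0,-1],[6,0,0,0,-1]]]'
```

```text
time: 8.2
ee_pos: [0.514, 0.126, 0.0239]
eef_rot: [0.985, 0.174, 0.0, -0.0]
ft_force: [-0.6, -0.5, 3.4]
width: 0.0096
grip_force: 30.0
time: 8.9
ee_pos: [0.5177, 0.1272, 0.0239]
eef_rot: [0.985, 0.174, -0.002, 0.001]
ft_force: [-12.2, -3.9, 16.0]
width: 0.0098
grip_force: 30.0
```

```bash
python3 -m crank '[[[0,0,-0.8,0,-1],[0.5,0,-0.8,0,-1],[1,0,-0.8,0,-1],[1,0,-0.8,0,-1]]]'
```

```text
time: 9.3
ee_pos: [0.5183, 0.1275, 0.0239]
eef_rot: [0.985, 0.174, -0.002, 0.001]
ft_force: [-9.3, -3.3, 6.2]
width: 0.0097
grip_force: 30.0
```

```bash
python3 -m crank '[[[0.7,0,0,0,-1],[1.4,0,0,0,-1],[2.1,0,0,0,-1],[2.8,0,0,0,-1],[2.8,0,0,0,-1]]]';python3 -m crank '[[[0.7,0,-0.2,0,-1],[1.4,0,-0.2,0,-1],[2.1,0,-0.2,0,-1],[2.8,0,-0.2,0,-1],[2.8,0,-0.2,0,-1]]]'
```

```text
time: 9.8
ee_pos: [0.5208, 0.1284, 0.0239]
eef_rot: [0.985, 0.174, -0.002, 0.001]
ft_force: [-10.3, -4.3, 7.7]
width: 0.0097
grip_force: 30.0
time: 10.3
ee_pos: [0.5241, 0.1295, 0.024]
eef_rot: [0.985, 0.174, -0.002, 0.0]
ft_force: [-5.4, -1.9, 1.9]
width: 0.0097
grip_force: 30.0
```

```bash
python3 -m crank '[[[1,0,0,0,-1],[2,0,0,0,-1],[3,0,0,0,-1],[4,0,0,0,-1],[4,0,0,0,-1]]]';python3 -m crank '[[[0.7,0,0,0,-1],[1.4,0,0,0,-1],[2.1,0,0,0,-1],[2.8,0,0,0,-1],[2.8,0,0,0,-1]]]'
python3 - <<'E'
from h import *
s=r.read_state();o=np.array([.593,.1534]);y=np.radians(19.93);u=np.array([np.cos(y),np.sin(y)]);v=np.array([-u[1],u[0]])
p=s['ee_pos'][:2]-o;print((p@u+.038)*1000,p@v*1000,s['ft_force'][:2]@u,s['ft_force'][:2]@v)
snap('scene','s5')
E
```

```text
time: 10.8
ee_pos: [0.528, 0.131, 0.024]
eef_rot: [0.985, 0.174, -0.001, 0.0]
ft_force: [-5.3, -0.6, 2.3]
width: 0.0097
grip_force: 30.0
time: 11.3
ee_pos: [0.5306, 0.132, 0.024]
eef_rot: [0.985, 0.174, -0.001, 0.0]
ft_force: [-4.9, -2.0, 1.6]
width: 0.0102
grip_force: 30.0
-27.986196345660428 1.1101494750514322 -5.229828342119374 -0.18040987929210078
```

```bash
cat > g.py <<'E'
# guard: report push, fail if it stiffens
from h import *
import sys
s=r.read_state();o=np.array([.593,.1534]);y=np.radians(19.93);u=np.array([np.cos(y),np.sin(y)])
f=-s['ft_force'][:2]@u;print('x %.1f push %.1f fz %.1f'%(((s['ee_pos'][:2]-o)@u+.038)*1000,f,s['ft_force'][2]));sys.exit(f>8.5)
E
python3 -m crank '[[[0.5,0,0,0,-1],[1,0,0,0,-1],[1.5,0,0,0,-1],[1.5,0,0,0,-1]]]' >/dev/null && python3 g.py && python3 -m crank '[[[0.5,0,0,0,-1],[1,0,0,0,-1],[1.5,0,0,0,-1],[1.5,0,0,0,-1]]]' >/dev/null && python3 g.py && python3 -m crank '[[[0.5,0,0,0,-1],[1,0,0,0,-1],[1.5,0,0,0,-1],[1.5,0,0,0,-1]]]' >/dev/null && python3 g.py && python3 -m crank '[[[0.5,0,0,0,-1],[1,0,0,0,-1],[1.5,0,0,0,-1],[1.5,0,0,0,-1]]]' >/dev/null && python3 g.py
```

```text
x -26.5 push 5.1 fz 2.2False
```

```bash
sed -i 's/sys.exit(f>8.5)/sys.exit(int(f>8.5))/' g.py
python3 -m crank '[[[0.5,0,0,0,-1],[1,0,0,0,-1],[1.5,0,0,0,-1],[1.5,0,0,0,-1]]]' >/dev/null && python3 g.py && python3 -m crank '[[[0.5,0,0,0,-1],[1,0,0,0,-1],[1.5,0,0,0,-1],[1.5,0,0,0,-1]]]' >/dev/null && python3 g.py && python3 -m crank '[[[0.5,0,0,0,-1],[1,0,0,0,-1],[1.5,0,0,0,-1],[1.5,0,0,0,-1]]]' >/dev/null && python3 g.py && python3 -m crank '[[[0.5,0,0,0,-1],[1,0,0,0,-1],[1.5,0,0,0,-1],[1.5,0,0,0,-1]]]' >/dev/null && python3 g.py
```

```text
x -25.1 push 5.5 fz 2.2
x -23.6 push 5.5 fz 1.4
x -22.1 push 5.0 fz 1.4
x -20.6 push 5.8 fz 0.8
```

```bash

python3 -m crank '[[[0.5,0,0,0,-1],[1,0,0,0,-1],[1.5,0,0,0,-1],[1.5,0,0,0,-1]]]' >/dev/null && python3 g.py && python3 -m crank '[[[0.5,0,0,0,-1],[1,0,0,0,-1],[1.5,0,0,0,-1],[1.5,0,0,0,-1]]]' >/dev/null && python3 g.py && python3 -m crank '[[[0.5,0,0,0,-1],[1,0,0,0,-1],[1.5,0,0,0,-1],[1.5,0,0,0,-1]]]' >/dev/null && python3 g.py && python3 -m crank '[[[0.5,0,0,0,-1],[1,0,0,0,-1],[1.5,0,0,0,-1],[1.5,0,0,0,-1]]]' >/dev/null && python3 g.py && python3 -m crank '[[[0.5,0,0,0,-1],[1,0,0,0,-1],[1.5,0,0,0,-1],[1.5,0,0,0,-1]]]' >/dev/null && python3 g.py && python3 -m crank '[[[0.5,0,0,0,-1],[1,0,0,0,-1],[1.5,0,0,0,-1],[1.5,0,0,0,-1]]]' >/dev/null && python3 g.py
```

```text
x -19.0 push 5.4 fz 1.5
x -17.5 push 5.6 fz 2.3
x -16.0 push 5.6 fz 1.5
x -14.5 push 5.6 fz 1.0
x -13.0 push 5.8 fz 2.0
x -11.5 push 5.7 fz 0.6
```

```bash

python3 -m crank '[[[0.5,0,0,0,-1],[1,0,0,0,-1],[1.5,0,0,0,-1],[1.5,0,0,0,-1]]]' >/dev/null && python3 g.py && python3 -m crank '[[[0.5,0,0,0,-1],[1,0,0,0,-1],[1.5,0,0,0,-1],[1.5,0,0,0,-1]]]' >/dev/null && python3 g.py && python3 -m crank '[[[0.5,0,0,0,-1],[1,0,0,0,-1],[1.5,0,0,0,-1],[1.5,0,0,0,-1]]]' >/dev/null && python3 g.py && python3 -m crank '[[[0.5,0,0,0,-1],[1,0,0,0,-1],[1.5,0,0,0,-1],[1.5,0,0,0,-1]]]' >/dev/null && python3 g.py && python3 -m crank '[[[0.5,0,0,0,-1],[1,0,0,0,-1],[1.5,0,0,0,-1],[1.5,0,0,0,-1]]]' >/dev/null && python3 g.py && python3 -m crank '[[[0.5,0,0,0,-1],[1,0,0,0,-1],[1.5,0,0,0,-1],[1.5,0,0,0,-1]]]' >/dev/null && python3 g.py
```

```text
x -10.0 push 4.9 fz 1.1
x -8.6 push 5.7 fz 1.9
x -7.2 push 5.8 fz 1.4
x -5.7 push 6.6 fz 3.0
x -4.3 push 7.7 fz 3.0
x -3.9 push 14.5 fz 8.5
```

The push went from 7.7 to 14.5 N while the carrier advanced only 0.4 mm, so the plunger is on its hard stop. I ease the preload slightly and release.

```bash
python3 -m crank '[[[-0.5,0,-0.4,0,-1],[-0.5,0,-0.4,0,-1],[-0.5,0,-0.4,0,-1]]]' && python3 g.py; python3 -m crank '[[[0,0,0,0,-0.6],[0,0,0,0,-0.4],[0,0,0,0,-0.4],[0,0,0,0,-0.4]]]'; python3 g.py
```

```text
time: 18.45
ee_pos: [0.5532, 0.1402, 0.0239]
eef_rot: [0.985, 0.174, -0.002, 0.0]
ft_force: [-8.5, -3.3, 2.4]
width: 0.01
grip_force: 30.0
x -3.9 push 9.1 fz 2.4
time: 18.85
ee_pos: [0.5557, 0.1412, 0.0253]
eef_rot: [0.985, 0.174, 0.0, -0.0]
ft_force: [1.0, 0.0, -0.2]
width: 0.025
grip_force: 0.0
x -1.2 push -0.9 fz -0.2
```

Released. Now straight up, then a look.

```bash
python3 -m crank '[[[-1.5,0,-15,0,-0.4],[-1.5,0,-40,0,-0.4],[-1.5,0,-70,0,-0.4],[-1.5,0,-100,0,-0.4],[-60,0,-120,0,-0.4],[-60,0,-120,0,-0.4],[-60,0,-120,0,-0.4],[-60,0,-120,0,-0.4]]]'
python3 - <<'E'
from h import *
w=snap('wrist','w6');t=snap('top','t6');sc=snap('scene','s6')
o=np.zeros((600,800,3),np.uint8)
o[:400,:640]=w['image'][:,:,::-1]
a=cv2.resize(sc['image'][215:265,225:325,::-1],None,fx=4,fy=4,interpolation=cv2.INTER_CUBIC);o[400:600,:400]=a
b=cv2.resize(t['image'][160:210,225:325,::-1],None,fx=4,fy=4,interpolation=cv2.INTER_CUBIC);o[400:600,400:]=b
cv2.imwrite('pics/fin.png',o)
E
```

```text
time: 19.65
ee_pos: [0.4997, 0.1205, 0.1458]
eef_rot: [0.985, 0.174, 0.001, 0.0]
ft_force: [-0.2, -0.3, -0.7]
width: 0.0262
grip_force: 0.0
```

View pics/fin.png

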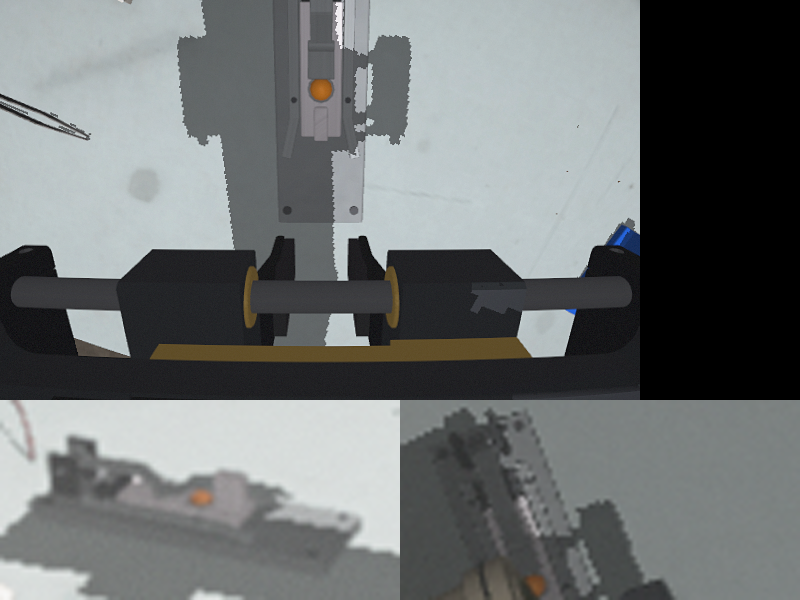

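The carrier lies centred in the channel at (321,80), with the finger plate over it just beyond the dome (321,90). The tail edge is at row about 136. I'll check its x against the base's rear edge (row 222): it should be 76 mm or so (origin at about -4, tail at -54).

```bash
python3 - <<'E'
from h import *
c=load('w6');y=np.radians(19.93);u=np.array([np.cos(y),np.sin(y)])
e=cast(c,[[321,222]],.012)[0,:2]@u
print('tail x',(cast(c,[[305,136]],.020)[0,:2]@u-e)*1000-130,'dome x',(cast(c,[[321,90]],.024)[0,:2]@u-e)*1000-130)
E
```

```text
tail x -53.979151922715786 dome x -18.41183921644013
```

```bash
python3 -c "
from bench import r
print(r.close_job())"
```

```text
the job is handed in; nothing more can be done
None
```

I loaded the carrier into the stage and handed the job in at about 20 s. The plunger reached its hard stop at a push of about 14.5 N, the last picture shows the finger plate over the bar after release, and no verdict came back.

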